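Hold the keepsake box unlocked

ROBOT

A 6-joint arm with a two-finger parallel gripper is mounted at the origin on the work surface. World frame = base frame: x ahead of the robot, y to its left, z up, the work surface at z = 0. Lengths are in m, angles in rad, forces in N, time in s.
With the tool pointing down it reaches from about 0.25 to 0.8 m from the base axis. Payload 8.5 kg.
Tool frame: the origin (TCP) lies between the finger pads; the fingertips stand 14 mm ahead of it and the grasp point (between the pads) lies 5 mm behind it (r.tip_reach is the z of the fingertips in the tool frame, in m); z points along the fingers, y is the direction in which the jaws open and shut (so a half turn about z gives the same grasp; the last joint's range is limited). The gripper opens to 85 mm and grips with 20 to 120 N. Pads are 22 mm wide; open, the fingers measure 114 mm over their backs; the gripper's body (76 mm by 85 mm) begins 54 mm behind the grasp point. The pads swing forward as they close: fully open they stand 13 mm farther back than shut.
Start: joints at [-1.255, 0.238, -0.013, 1.319, 0, 1.571], TCP at [0.163, -0.499, 0.245] pointing down, gripper open.
Joint ranges: [-2.66, 2.66], [-1.03, 1.9], [-1.14, 1.46], [-1.82, 2.27], [-1.45, 1.34], [-3.14, 3.14]. Speed limits (rad/s): [2.22, 2.22, 2.79, 3.14, 3.14, 3.14].

INTERFACE

Orientations are given as a unit quaternion [x, y, z, w].
In Python, from cell import r, status, eyes, order gives the robot as it stands. Calls block until the motion is done:
- r.move_pose(position, orientation): joint-space move of the TCP to a pose.
- r.move_straight(position, frame=None, max_speed=0.15, max_force=None): straight line of the TCP; frame=None keeps the orientation; max_speed is the mean speed in m/s. With max_force (N) it stops when the force on the tool has changed by that much, and returns True; else False.
- r.move_j(angles): joint-space move.
- r.set_gripper(opening): finger opening in m; the grip force is fixed at half the most; returns when the fingers have stopped.
- r.wait(seconds).
- r.ik(position, orientation): joint angles nearest the present ones, or None.
- status.observe(): the state.
- eyes.read_camera(name): name is "scene" or "top" or "wrist"; returns a dict with "pixels" (480x640x3 uint8, red, green, blue), "fx", "fy", "cx", "cy" (pixels), "D" ([k1, k2, p1, p2, k3] as OpenCV has them; the pictures are not rectified), "R" (3x3) and "t" (3): a world point X has camera coordinates R X + t. Camera axes: x right, y down, z forward; pixel columns grow to the right and rows downward; lengths in m; the calibration is good to about 2 mm. A picture is of the moment at which its call begins. There is no depth.
A pose or a line that the arm cannot do raises r.IKError and nothing moves.
- order.job_done(): hands the job in, once; it reports no verdict.
The state is a dict: "time": time; "joint_pos": joint angles; "joint_velocities": joint speeds; "joint_torque": joint torques, N m; "tcp_pos": TCP position; "tcp_rot": TCP orientation; "force": force on the tool from outside, world axes, zero at the start; "ft_torque": the same for the moment, N m; "width": finger opening in m.
Only numpy, scipy, OpenCV 4.12 (cv2) and the standard library are available. Lean on these libraries where they do the work, as an engineer would, in place of code of your own. Each camera call takes 0.05 s, during which the arm holds its last target. There are 200 camera calls.

TASK

Take the red-headed key out of the marble key stand and push it fully home, collar on the lock face, into the upright lock in the lid of the wooden keepsake box; two sticky gates on the way down let it past only as you wiggle it, a little clockwise for the first, then a little anticlockwise for the second. Then turn it a quarter turn clockwise (seen from above) against the return spring, which draws back the brass bolt, and finish still gripping the key and holding it turned. Leave the lamp, the speaker and the potted plant where they stand.

Things in the scene. Friction and masses are not known exactly. Their poses are not given: they have to be found in the camera images.
- key: Brass key, red plastic head, 69 mm long, 60 g, upright in the stand, tip down. Origin: middle of the tip; z up to the head. Blade 14 mm (x) by 5 (y), z = 0 to 6, its lowest edge bevelled 0.7 mm; round stem 5 mm thick to z = 25; round collar 17 mm across, z = 25 to 29; flat head 30 (x) by 10 (y), z = 29 to 69. Same either way round (half turn about z).
- key_tip (a point): Middle of the key's tip (the key's origin and axes). Grip the head across its 10 mm (key's y) from above with the fingertips no lower than 30 mm above this point, or they meet the collar.
- stand: Fixed marble block, 70 by 70 mm, 40 mm high; origin at the centre of its underside. The key stands in an upright slot in the middle of its top, 16.5 mm (x) by 7.5 mm (y), with its collar resting on the top and its tip 15 mm above the stand's underside. Lift the key straight up by more than 30 mm to free it.
- lockbox: Wooden keepsake box with brass corners, fixed to the dresser top, 160 mm (x) by 200 (y), 100 high; origin: centre of its underside. The lock is in the middle of the flat lid. A brass bolt under two dark straps, 7 mm tall, lies on the lid 45 to 81 mm from the lock towards the box's -x; it slides 12 mm towards the lock as that is turned.
- lock_mouth (a point): Middle of the key slot, level with the lid, 100 mm above the dresser top; axes of the box. The slot is black in a steel plug, 16.4 mm along x by 7.2 along y when unturned (the key's x along the box's x). The key goes straight down till its collar rests on the plug, tip 25 mm below this point. Two hidden gates on the way stop the tip (see gate_a_top, gate_b_top).
- gate_a_top (a point): On the lock's axis, 6.5 mm below lock_mouth: top of the first hidden gate, 2 mm thick, slot 15.5 by 6.2 mm, stuck at an unknown 0.2 to 0.36 rad clockwise (from above) of the unturned slot. Press lightly (5 to 10 N) and turn the key that way bit by bit, up to 0.45 rad, till it drops; the plug turns along with it.
- gate_b_top (a point): On the lock's axis, 15.3 mm below lock_mouth: top of the second hidden gate, like the first but stuck 0.2 to 0.36 rad anticlockwise of the unturned slot. Once the tip rests on it the blade is clear of the first gate; pressing lightly, turn the key back that way, up to 0.45 rad, till it drops. Below it little resists, and the seated key turns free of both gates.
- plug (a joint): Turn of the lock plug about the upright axis of lock_mouth, rad: 0 = unturned, growing clockwise seen from above; stops at -0.6 and 1.57 (quarter turn). A spring (0.06 N m per rad, towards 0) turns it back when let go. The key has about 0.15 rad of play in it.
- lamp: Bystander: glass-cylinder lamp on a round white marble foot, 100 mm across, 160 mm high; origin at the centre of its underside.
- speaker: Bystander: round wooden speaker, 86 mm across, 51 mm high; origin at the centre of its underside.
- plant: Bystander: small succulent in a white pot, 84 mm across, about 105 mm high; origin at the centre of its underside.
There are look-alikes about, which are no part of the job. Of the things that look like the stand, the largest one is meant.

How it is judged:
By the outcome, as a careful person would: the job done as asked, in the order asked, and still so for the second after the job is handed in, while the arm keeps its last pose, push and grip.
It also fails if it takes over 64 s, if anything falls off the work surface, if the arm or the gripper's body presses on something with over 40 N, if the wrist force passes 120 N, or if a joint passes its speed limit or range.

## Working session

There is one attempt and no reset: what is moved stays moved. The work goes in short steps, each a Python script; the robot and the scene stay as the last script left them, time stands still between calls to the robot, and variables do not carry over. Pictures are saved under pics/ and viewed, about 8 in all and at most 12, crops included, and the job is handed in when it is done.

```bash
mkdir -p pics; ls; python3 - <<'E'
from cell import r,status,eyes
import cv2,numpy as np
for n in ["scene","top"]:
    c=eyes.read_camera(n); cv2.imwrite(f"pics/{n}0.png",c["pixels"][:,:,::-1])
    print(n,c["fx"],c["cx"],c["D"],(-c["R"].T@c["t"]).round(3))
print(status.observe(), r.tip_reach)
E
```

```text
pics
scene 623.7839091634282 310.3681510422748 [0.06779954 0.         0.         0.         0.        ] [1.226 0.958 1.083]
top 524.0439729799855 318.2182024348129 [-0.15248177  0.          0.          0.          0.        ] [0.511 0.019 1.46 ]
{'time': 0.1, 'joint_pos': array([-1.25497140e+00,  2.38721128e-01, -1.41625704e-02,  1.31923501e+00,
        4.56221896e-05,  1.57081512e+00]), 'joint_velocities': array([ 4.92161778e-04, -7.91474270e-04,  4.16029537e-03, -1.97666889e-03,
        3.60373682e-05,  3.54349535e-04]), 'joint_torque': array([-4.71179028e-04, -5.39719963e+01,  3.46997488e+01,  1.34080337e-02,
       -1.15134765e-05, -6.62267979e-06]), 'tcp_pos': array([ 0.16296395, -0.49868036,  0.24474462]), 'tcp_rot': array([ 9.87558979e-01,  1.57247658e-01, -8.14558506e-05, -6.56550991e-04]), 'force': array([ 0.45170132, -0.60388439,  0.21915309]), 'ft_torque': array([ 0.07718969, -0.0040885 , -0.0200495 ]), 'width': 0.08538730292892231} 0.014
```

View pics/scene0.png

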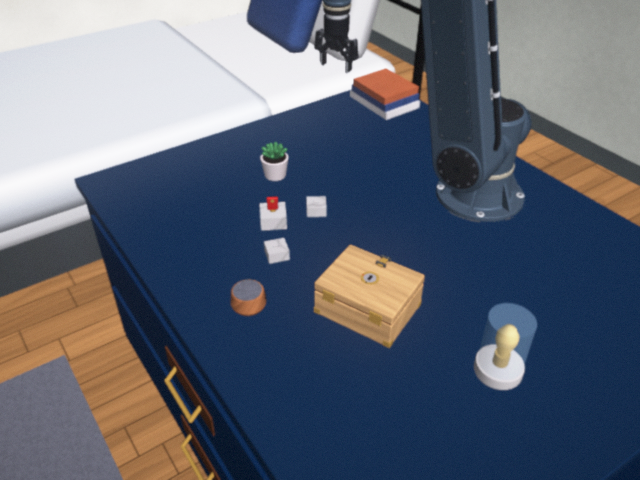

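View pics/top0.png

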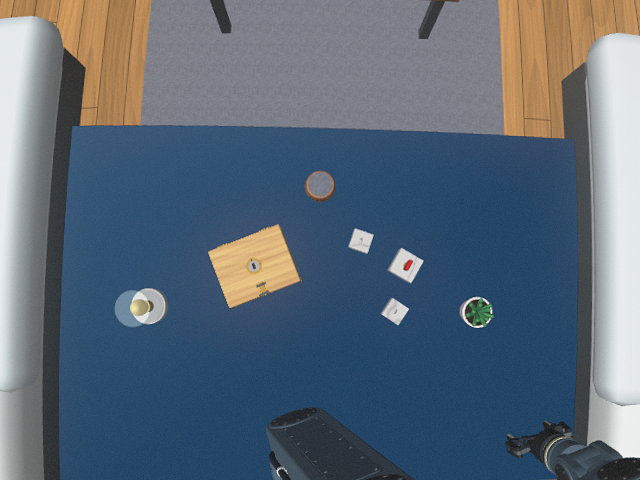

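The three stand look-alikes in the top view are at (405,265), (361,240) and (395,311). The one at (405,265) is the largest and holds the red-headed key. The box lock is at about (254,266), with the bolt at (263,289). Next I'll take one close crop to check.

```bash
python3 - <<'E'
import cv2,numpy as np
t=cv2.imread("pics/top0.png")
a=cv2.resize(t[235:295,375:435],None,fx=6.6,fy=6.6,interpolation=cv2.INTER_CUBIC)
b=cv2.resize(t[218:314,202:306],None,fx=3.8,fy=4.125,interpolation=cv2.INTER_CUBIC)
print(a.shape,b.shape)
cv2.imwrite("pics/crop1.png",np.hstack([a,b]))
E
```

```text
(396, 396, 3) (396, 395, 3)
```

View pics/crop1.png

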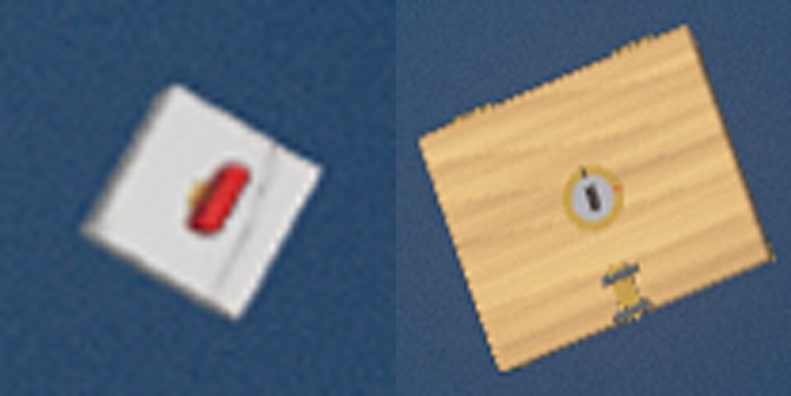

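The crop shows the red head (218,198) standing in the large marble block, with its long axis along the block's diagonal-up edge. The lock slot is at (593,198) and the bolt at (627,292), which is the box's -x side. I'll compute the positions, then use the wrist camera for closer views.

```bash
cat > h.py <<'E'
from cell import r,status,eyes,order
import cv2,numpy as np
from scipy.spatial.transform import Rotation as Rot
def cam(n): return eyes.read_camera(n)
def K(c): return np.array([[c["fx"],0,c["cx"]],[0,c["fy"],c["cy"]],[0,0,1.]])
def ray(c,px,z):
    p=cv2.undistortPoints(np.array(px,float).reshape(-1,1,2),K(c),np.array(c["D"]))[:,0]
    d=np.c_[p,np.ones(len(p))]@c["R"]; o=-c["R"].T@c["t"]
    return o+d*((z-o[2])/d[:,2])[:,None]
def proj(c,X):
    return cv2.projectPoints(np.array(X,float).reshape(-1,1,3),cv2.Rodrigues(c["R"])[0],c["t"],K(c),np.array(c["D"]))[0][:,0]
def q(yaw): # tool down, tool x at world yaw, tool y = yaw-90
    return (Rot.from_euler("z",yaw)*Rot.from_euler("x",np.pi)).as_quat()
def st(): 
    s=status.observe(); return s
E
python3 - <<'E'
from h import *
c=cam("top")
s=lambda L:np.array(L)/6.6+[375,235]
b=lambda L:(np.array(L)-[396,0])/[3.8,4.125]+[202,218]
S=ray(c,s([(175,85),(322,170),(238,320),(88,230)]),.04)
print("stand",S.mean(0),np.linalg.norm(np.diff(S,axis=0),axis=1)); e=S[0]-S[3]; f=S[1]-S[0];print(np.arctan2(e[1],e[0]),np.arctan2(f[1],f[0])+np.pi/2)
B=ray(c,b([(420,138),(688,27),(770,262),(503,372)]),.1)
print("box",B.mean(0),np.linalg.norm(np.diff(B,axis=0),axis=1)); e=B[0]-B[3]; f=B[1]-B[0];print(np.arctan2(e[1],e[0]),np.arctan2(f[1],f[0])+np.pi/2)
print("lock",ray(c,b([(593,198)]),.1),"head",ray(c,s([(218,198)]),.084))
h=ray(c,s([(238,165),(200,230)]),.084);print(np.arctan2(*(h[0]-h[1])[[1,0]]))
w=cam("wrist"); x=st(); T=Rot.from_quat(x["tcp_rot"]).as_matrix()
o=-w["R"].T@w["t"]; print("wristcam in tool",T.T@(o-x["tcp_pos"]), T.T@w["R"].T, w["fx"])
for p,y in [((.5,-.16,.3),0)]: 
  for k in np.arange(-3,3.2,.5): 
    j=r.ik(p,q(k)); print(k, None if j is None else j.round(2))
E
```

```text
stand [ 0.55824654 -0.2307526   0.04      ] [0.07056057 0.0714508  0.07238682]
-0.5265268111221402 -0.4993205133479588
box [0.54454253 0.17539636 0.1       ] [0.19741526 0.15875448 0.1950878 ]
0.4035542831158854 0.3892245132278578
lock [[0.5454359  0.17659188 0.1       ]] head [[ 0.55815045 -0.22784575  0.084     ]]
-0.5175547437879064
wristcam in tool [ 0.06739336  0.00033376 -0.12931817] [[-1.37957217e-03 -9.63701515e-01 -2.66978438e-01]
 [ 9.99996654e-01 -7.45291863e-04 -2.47708641e-03]
 [ 2.18819507e-03 -2.66980962e-01  9.63699319e-01]] 336.92072338746493
-3.0 [-0.31  0.23  0.11  1.45  0.   -0.45]
-2.5 [-0.31  0.23  0.11  1.45  0.   -0.95]
-2.0 [-0.31  0.23  0.11  1.45  0.   -1.45]
-1.5 [-0.31  0.23  0.11  1.45  0.   -1.95]
-1.0 [-0.31  0.23  0.11  1.45  0.   -2.45]
-0.5 [-0.31  0.23  0.11  1.45  0.   -2.95]
0.0 [-0.31  0.23  0.11  1.45  0.    2.83]
0.5 [-0.31  0.23  0.11  1.45  0.    2.33]
1.0 [-0.31  0.23  0.11  1.45  0.    1.83]
1.5 [-0.31  0.23  0.11  1.45  0.    1.33]
2.0 [-0.31  0.23  0.11  1.45  0.    0.83]
2.5 [-0.31  0.23  0.11  1.45  0.    0.33]
3.0 [-0.31  0.23  0.11  1.45  0.   -0.17]
```

```bash
python3 - <<'E'
from h import *
yaw=-.51+np.pi
r.move_pose([.558,-.229,.18],q(yaw)); r.wait(.3)
c=cam("wrist"); p=c["pixels"].astype(int); cv2.imwrite("pics/w1.png",c["pixels"][:,:,::-1])
x=st(); print(x["time"],x["tcp_pos"],x["joint_pos"].round(2))
m=((p[:,:,0]>110)&(p[:,:,1]<60)&(p[:,:,2]<60)).astype(np.uint8)
n,l,s,ce=cv2.connectedComponentsWithStats(m); print(s[1:][s[1:,4]>50],ce[1:][s[1:,4]>50])
def key(t,yaw,z=(29,69)):
    R=Rot.from_euler("z",yaw).as_matrix()
    return [np.array(t)+R@np.array([a,b,h])*1e-3 for h in z for a,b in [(-15,-5),(15,-5),(15,5),(-15,5)]]
k=proj(c,key([.558,-.229,.015],-.51)).astype(int); print(k.tolist())
im=c["pixels"][:,:,::-1].copy()
for a in k: cv2.circle(im,tuple(int(v) for v in a),1,(0,255,0),-1)
u,v=k.mean(0).astype(int)
cv2.imwrite("pics/w1c.png",cv2.resize(im[max(v-100,0):v+100,u-130:u+130],None,fx=3,fy=3)); print(u-130,max(v-100,0))
E
```

```text
2.3083 [ 0.55782642 -0.22942734  0.18010254] [-0.39  0.4   0.05  1.22 -0.    0.12]
[[317 224  13  49 578]] [[323.18685121 248.1799308 ]]
[[317, 218], [317, 253], [330, 253], [330, 218], [316, 229], [317, 270], [331, 270], [331, 229]]
193 142
```

View pics/w1c.png

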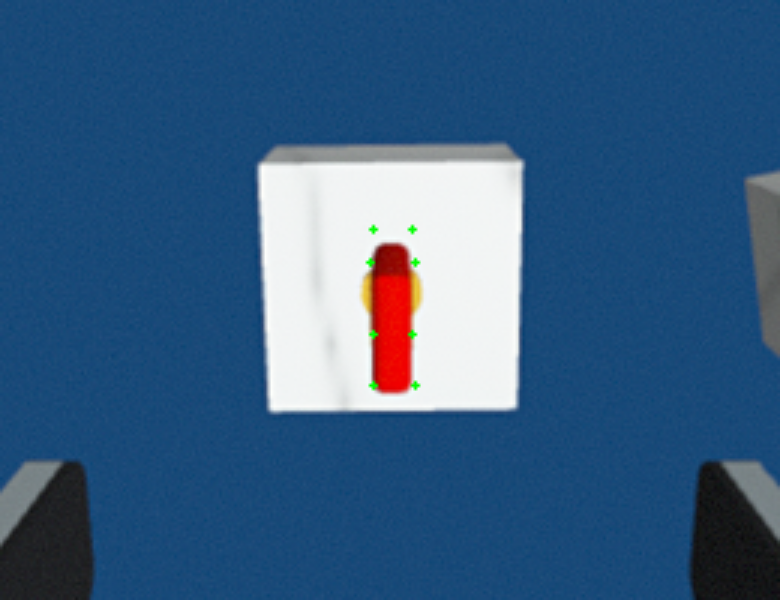

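```bash
python3 - <<'E'
from h import *
p=np.array([.5603,-.2303,.063])
r.set_gripper(.04)
r.move_pose(p+[0,0,.06],q(-.51+np.pi))
print(r.move_straight(p,max_speed=.1,max_force=15)); print(st()["tcp_pos"])
r.set_gripper(0.0); s=st(); print(s["width"],s["tcp_pos"],s["force"])
r.move_straight(p+[0,0,.14],max_speed=.15); s=st(); print(s["time"],s["width"],s["force"])
r.move_pose([.545,.1765,.208],q(.396+np.pi)); r.wait(.3)
s=st(); print(s["time"],s["width"],s["force"],s["ft_torque"],s["tcp_pos"],s["joint_pos"].round(2))
c=cam("wrist"); im=c["pixels"][:,:,::-1].copy(); cv2.imwrite("pics/w2.png",im)
# gripped key model & lock model
R=Rot.from_euler("z",.396).as_matrix()
print("lock proj",proj(c,[.545,.1765,.1]), "tip",proj(c,s["tcp_pos"]-[0,0,.048]))
cv2.imwrite("pics/w2c.png",cv2.resize(im[170:370,190:450],None,fx=3,fy=3,interpolation=cv2.INTER_CUBIC))
E
```

```text
False
[ 0.56085292 -0.23051085  0.06382817]
0.009164103317997756 [ 0.56073101 -0.23047444  0.06377078] [-0.75252757  0.64180603  6.22833432]
5.3667 0.00914754874435309 [-0.13646327  0.41337768 -0.61922001]
7.175 0.008919433274233607 [-0.45118391 -0.55159704 -0.26949884] [ 0.05023141  0.02267233 -0.01004075] [0.54524511 0.17581915 0.2079692 ] [ 0.31  0.33  0.03  1.26 -0.   -0.08]
lock proj [[324.04466343 245.75584718]] tip [[323.2407537  275.19760778]]
```

View pics/w2c.png

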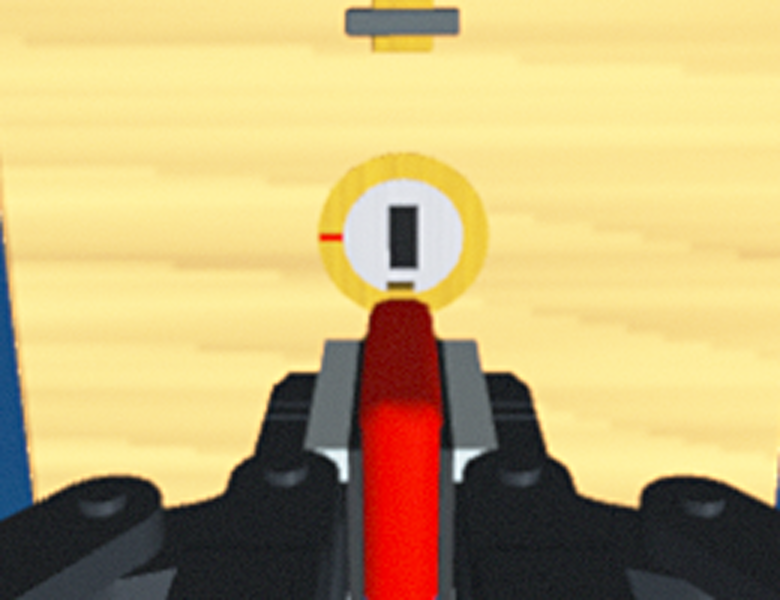

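The picture shows the key held upright, with the blade's lower near edge at full-frame (323.0, 263.7). The slot centre is at (324.0, 248.7), aligned with the image column, and the bolt is above it at (323,175). I'll compute the offset between tip and slot.

```bash
python3 - <<'E'
from h import *
c=cam("wrist"); s=st(); T=Rot.from_quat(s["tcp_rot"]).as_matrix(); p=s["tcp_pos"]
L=ray(c,[[324.0,248.67]],.1)[0]
# slot ends and edges
E=ray(c,[[324.0,170+206/3-.3],[324,170+269/3-.3],[190+388.5/3-.3,248.7],[190+417/3-.3,248.7]],.1)
print("slot len",np.linalg.norm(E[0]-E[1]),np.linalg.norm(E[2]-E[3]))
K_=ray(c,[[323.0,263.7]],p[2]-.0488)[0]
print("lock world",L,"in tool",T.T@(L-p)); print("edge in tool",T.T@(K_-p),"-> tip x =", (T.T@(K_-p))[0]-.007)
print(Rot.from_matrix(T).as_euler("xyz"))
E
```

```text
slot len 0.01610297688895108 0.006981641042490538
lock world [0.54701957 0.17747126 0.1       ] in tool [-0.00227988  0.00052059  0.10798133]
edge in tool [ 0.00653568 -0.00029027  0.04880022] -> tip x = -0.00046431671787281175
[-3.14158741e+00 -3.30958748e-05 -2.74627825e+00]
```

```bash
python3 - <<'E'
from h import *
s=st(); T=Rot.from_quat(s["tcp_rot"]).as_matrix()
d=T@np.array([-.0018,.0008,0])
cmd=np.array([.545,.1765,.1488+.009])+[d[0],d[1],0]; print("cmd",cmd)
r.move_straight(cmd,max_speed=.06); r.wait(.3)
s=st(); print(s["time"],s["tcp_pos"],s["force"],s["ft_torque"])
c=cam("wrist"); im=c["pixels"][:,:,::-1]; cv2.imwrite("pics/w3.png",im)
cv2.imwrite("pics/w3c.png",cv2.resize(im[225:295,280:370],None,fx=8,fy=8,interpolation=cv2.INTER_CUBIC))
E
```

```text
cmd [0.5463531  0.17793148 0.1578    ]
8.5583 [0.54646998 0.17793382 0.15803988] [ 0.57921025  0.05367839 -0.78766288] [-0.01464234 -0.00217282 -0.01072132]
```

View pics/w3c.png

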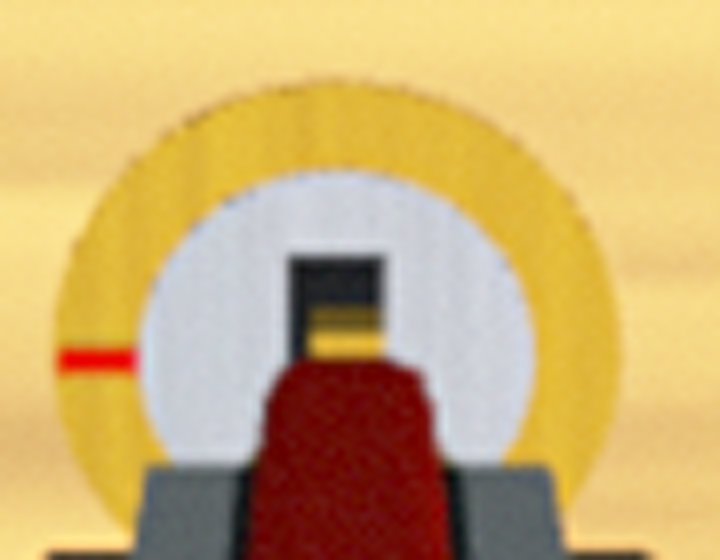

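Here the slot's columns run 290 to 385 and its far end is at row 257. The blade's columns run 307 to 384, with its bevel's lower edge at row 308. The blade therefore sits about 0.6 mm to the right of the slot centre, and I'll compute the x offset.

```bash
python3 - <<'E'
from h import *
c=cam("wrist"); s=st(); T=Rot.from_quat(s["tcp_rot"]).as_matrix(); p=s["tcp_pos"]
f=lambda u,v:[280+(u+.5)/8-.5,225+(v+.5)/8-.5]
t=lambda px,z:T.T@(ray(c,[px],z)[0]-p)
a=t(f(337.5,257),.1); b=t(f(345.5,307),p[2]-.0488); m=t(f(97,360),.1); ring=[t(f(55,360),.1),t(f(620,360),.1),t(f(337,80),.1)]
print("slot end",a,"lock c",a-[.0082,0,0]); print("blade edge",b,"tip",b-[.0063,0,0]); print("mark",m); print("ring",ring)
E
```

```text
slot end [ 0.00768499 -0.00087918  0.05795405] lock c [-0.00051501 -0.00087918  0.05795405]
blade edge [ 0.00697646 -0.00030394  0.04879803] tip [ 0.00067646 -0.00030394  0.04879803]
mark [-0.00026196 -0.01864834  0.05795625]
ring [array([-0.00025602, -0.02174822,  0.05795624]), array([-0.00034567,  0.0199569 ,  0.05795639]), array([ 0.02100666, -0.00088087,  0.05795029])]
```

```bash
python3 - <<'E'
from h import *
s=st(); T=Rot.from_quat(s["tcp_rot"]).as_matrix()
cmd=np.array([.5463531,.17793148,.1578])+T@np.array([-.0007,-.00058,0]); print("cmd",cmd)
r.move_straight(cmd,max_speed=.03); r.wait(.2); s=st(); print(s["tcp_pos"],s["force"])
cmd[2]=.135
print(r.move_straight(cmd,max_speed=.02,max_force=8))
for i in range(3):
    s=st(); print(s["time"],s["tcp_pos"].round(5),s["force"].round(2),s["ft_torque"].round(3),"tip depth mm",(.1-(s["tcp_pos"][2]-.0488))*1e3); r.wait(.2)
E
```

```text
cmd [0.54722266 0.17766639 0.1578002 ]
[0.54724035 0.17766678 0.15779882] [ 0.27807669  0.98387931 -0.3152126 ]
True
9.9167 [0.5473  0.1777  0.14138] [-0.2  -0.95  6.  ] [ 0.034  0.209 -0.014] tip depth mm 7.41538626901303
10.1167 [0.5473  0.1777  0.14146] [-1.3  -0.56  5.95] [-0.04   0.193 -0.007] tip depth mm 7.335358086466792
10.3167 [0.54727 0.17773 0.14146] [-0.37 -0.02  7.46] [-0.032  0.238 -0.003] tip depth mm 7.337191778999413
```

```bash
cat >> h.py <<'E'
TIP=np.array([.0004,-.0003,0]); YAW0=.396+np.pi; C0=np.array([.54722266,.17766639,0])
LOCK=C0+Rot.from_quat(q(YAW0)).as_matrix()@TIP
def go(th,z,v=.03,mf=None):  # th: clockwise from unturned
    Q=q(YAW0-th); return r.move_straight(LOCK-Rot.from_quat(Q).as_matrix()@TIP+[0,0,z],Q,max_speed=v,max_force=mf)
def show(m=""):
    s=st(); print(m,round(s["time"],2),"z",(s["tcp_pos"][2]*1e3).round(2),"F",s["force"].round(1),"M",s["ft_torque"].round(3),"w",round(s["width"]*1e3,2)); return s
def fz(n=3):
    a=[]
    for _ in range(n): a.append(st()["force"][2]); r.wait(.02)
    return np.mean(a)
E
python3 - <<'E'
from h import *
s=show(); z=s["tcp_pos"][2]
go(0.0,z-.0005); show("z-.5"); 
go(0.03,z-.0005); s=show("turn .03"); print(Rot.from_quat(s["tcp_rot"]).as_euler("xyz"))
E
```

```text
10.52 z 141.44 F [-1.3 -0.3  6.5] M [ 0.024  0.18  -0.021] w 8.76
z-.5 10.77 z 141.49 F [-2.5  0.3  5.7] M [-0.061  0.415  0.033] w 9.55
turn .03 11.02 z 141.45 F [-2.4  0.8  6.3] M [ 0.006  0.388 -0.013] w 9.42
[ 3.14143145e+00  8.12417549e-04 -2.77569620e+00]
```

```bash
cat >> h.py <<'E'
def gate(th,step,end,F=8,drop=.0012):
    z0=st()["tcp_pos"][2]; zc=z0-.0008
    while True:
        go(th,zc); f=fz(); z=st()["tcp_pos"][2]
        if z<z0-drop: show(f"dropped th={th:.2f}"); return th,True
        zc=max(zc-np.clip((F-f)*.0001,-.0004,.0005), z0-.004)
        if abs(th)>=end: show("end"); return th,False
        th+=step
        print(f"{th:.2f} f{f:.1f} z{z*1e3:.2f} zc{zc*1e3:.2f}",end="; ")
E
python3 - <<'E'
from h import *
print(gate(.05,.03,.44))
E
```

```text
0.08 f7.6 z141.32 zc140.61; 0.11 f7.6 z141.30 zc140.57; 0.14 f8.1 z141.26 zc140.58; 0.17 f7.0 z141.25 zc140.48; 0.20 f3.6 z140.67 zc140.04; dropped th=0.20 12.82 z 139.79 F [ 1.  -0.9  0.3] M [-0.316 -0.212 -0.022] w 8.9
(0.2, True)
```

```bash
python3 - <<'E'
from h import *
th=.2
while th<.46:
    print(th,go(th,.128,.015,8)); s=show()
    if s["tcp_pos"][2]<.1345: break
    th+=.03
E
```

```text
0.2 True
 13.37 z 132.67 F [-0.5 -0.8  5.4] M [-0.176  0.167  0.02 ] w 9.32
```

```bash
python3 - <<'E'
from h import *
z=.1319
for th in (.1,0,-.1): go(th,z); show(th)
th,ok=gate(-.13,-.03,.44); print(th,ok)
E
```

```text
0.1 13.62 z 132.46 F [-0.5 -0.7  7.6] M [-0.203  0.189  0.027] w 9.45
0 13.87 z 132.03 F [0.4 0.1 3.4] M [-0.023 -0.194  0.004] w 9.46
-0.1 14.12 z 131.51 F [ 1.5 -0.9 -0.3] M [-0.224 -0.326  0.005] w 9.48
-0.16 f-1.1 z130.38 zc130.21; dropped th=-0.16 14.72 z 130.12 F [ 0.5 -1.1 -0.9] M [-0.347 -0.06   0.   ] w 9.16
-0.16 True
```

```bash
python3 - <<'E'
from h import *
th=-.16
while th>-.46:
    print(th,go(th,.118,.02,8)); s=show()
    if s["tcp_pos"][2]<.1255: break
    th-=.03
E
```

```text
-0.16 True
 15.14 z 123.74 F [-1.   0.2  6.3] M [-0.162  0.127 -0.021] w 9.54
```

```bash
python3 - <<'E'
from h import *
go(-.05,.1232); show(); go(0,.1232); show()
print(go(0,.117,.015,12)); show(); r.wait(.2); s=show(); print(s["tcp_pos"])
c=cam("wrist"); im=c["pixels"][:,:,::-1]
print(proj(c,LOCK+[0,0,.1]))
cv2.imwrite("pics/w4c.png",cv2.resize(im[190:340,230:420],None,fx=4,fy=4,interpolation=cv2.INTER_CUBIC))
E
```

```text
15.4 z 123.7 F [-0.1 -2.1  6.9] M [-0.464  0.17   0.024] w 9.32
 15.65 z 123.73 F [-0.5 -1.6  7.4] M [-0.495  0.135 -0.067] w 9.39
True
 15.87 z 123.72 F [-1.9  0.3  6.4] M [-0.13   0.214  0.011] w 9.25
 16.07 z 123.73 F [-1.6 -0.5  7.1] M [-0.081  0.336 -0.037] w 9.48
[0.54748198 0.17767862 0.12373349]
[[322.95851206 291.71998414]]
```

View pics/w4c.png

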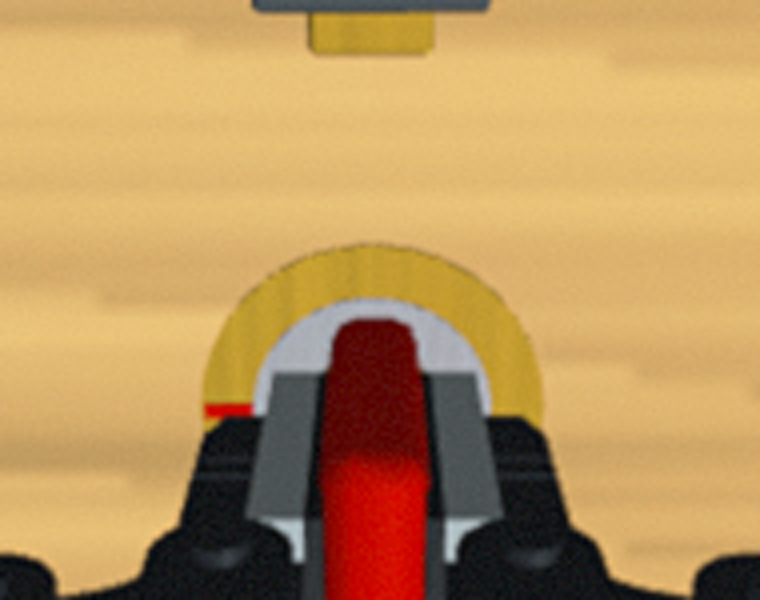

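The key looks seated. Its depth by the grasp height is 25.06 mm, and the stop is rigid and unaffected by rotation. The 0.8 mm extra depth I read at both gates fits the bevelled tip dipping into the gate slots. Next I'll turn it clockwise.

```bash
python3 - <<'E'
from h import *
zc=.1230
for th in np.arange(.1,1.56,.1):
    go(th,zc); f=fz(); zc-=np.clip((7-f)*.0001,-.0003,.0003); 
    if round(th*10)%3==0: show(f"{th:.2f}")
go(1.57,zc); r.wait(.3); s=show("1.57"); print(s["tcp_pos"],s["joint_pos"].round(2),zc)
c=cam("wrist"); cv2.imwrite("pics/w5.png",c["pixels"][:,:,::-1])
c=cam("scene"); im=c["pixels"][:,:,::-1]; cv2.imwrite("pics/s5.png",im)
a=cv2.imread("pics/scene0.png")[235:305,330:410]
w=cv2.resize(cv2.imread("pics/w5.png")[120:360,160:480],(533,400))
cv2.imwrite("pics/s5c.png",np.vstack([np.hstack([cv2.resize(a,(228,200)),cv2.resize(im[235:305,330:410],(228,200))]),]))
v=np.vstack([cv2.resize(a,(228,200)),cv2.resize(im[235:305,330:410],(228,200))]); cv2.imwrite("pics/c5.png",np.hstack([w,v]))
E
```

```text
0.30 17.02 z 123.71 F [-0.8 -1.5  6.8] M [-0.203  0.127  0.017] w 9.16
0.60 17.92 z 123.74 F [-0.6 -2.6  8.3] M [-0.376  0.192  0.035] w 9.29
0.90 18.82 z 123.76 F [-1.2 -2.6  6.5] M [-0.63   0.254  0.013] w 9.6
1.20 19.72 z 123.74 F [-1.4 -2.2  7.3] M [-0.587  0.282  0.06 ] w 9.21
1.50 20.62 z 123.73 F [-0.8 -2.5  7. ] M [-0.548  0.328  0.051] w 9.44
1.57 21.17 z 123.72 F [-1.5 -3.   7.6] M [-0.574  0.313  0.084] w 8.88
[0.54732233 0.17691438 0.12372436] [ 0.31  0.39 -0.12  1.07 -0.    1.49] 0.12335574064540605
```

View pics/c5.png

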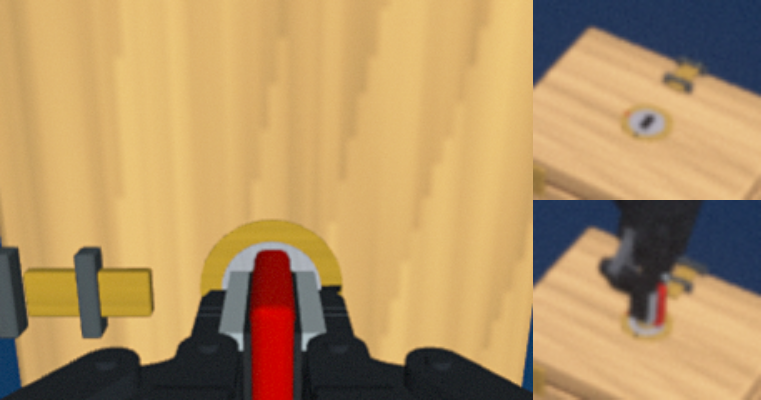

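The bolt is drawn out towards the lock: its end is at (152,292) in the wrist view, well past the strap. The key's play means the plug may lag the gripper, so I'll turn on gently until the torque shows the stop.

```bash
python3 - <<'E'
from h import *
def mz(n=8):
    a=[]
    for _ in range(n): a.append(st()["ft_torque"][2]); r.wait(.02)
    return np.mean(a)
print("1.57",mz())
zc=.12336
for th in np.arange(1.60,1.88,.03):
    go(th,zc); f=fz(); zc-=np.clip((7-f)*.0001,-.0003,.0003); m=mz(); print(f"{th:.2f} f{f:.1f} Mz{m:.3f}")
    if m>.25: break
s=show(); c=cam("wrist"); im=c["pixels"][:,:,::-1]; cv2.imwrite("pics/w6.png",im)
B=Rot.from_euler("z",.396).as_matrix()
for d in (45,33): print(d,proj(c,[LOCK+[0,0,.107]+B@np.array([-d,o,0])*1e-3 for o in(-9,0,9)]).round(1).tolist())
cv2.imwrite("pics/w6c.png",cv2.resize(im[200:360,160:400],None,fx=3,fy=3,interpolation=cv2.INTER_CUBIC))
E
```

```text
1.57 0.08134977099070621
1.60 f6.8 Mz0.078
1.63 f7.3 Mz0.065
1.66 f6.4 Mz0.077
1.69 f7.2 Mz0.097
1.72 f7.3 Mz0.093
1.75 f6.3 Mz0.083
1.78 f7.6 Mz0.102
1.81 f7.0 Mz0.158
1.84 f7.0 Mz0.215
1.87 f7.1 Mz0.265
 25.73 z 123.72 F [-1.6 -2.7  7.4] M [-0.517  0.384  0.236] w 9.3
45 [[241.1, 338.9], [234.4, 323.0], [227.5, 306.8]]
33 [[264.1, 332.4], [257.7, 316.4], [251.1, 299.9]]
```

View pics/w6c.png

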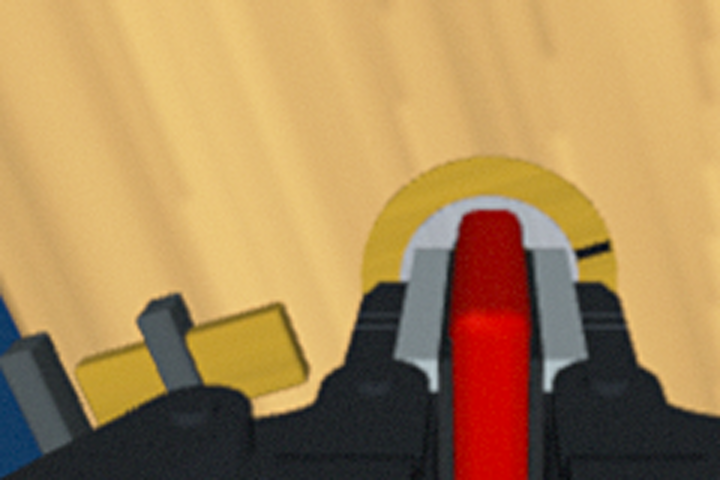

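The bolt end is at full-frame (257,314). The model puts full travel (12 mm) at (258,316) and no travel at (234,323), so the bolt is fully drawn. The torque began to rise at about 1.79 rad, so the plug is on its quarter-turn stop, and the collar height is unchanged. I'm handing in.

```bash
python3 - <<'E'
from h import *
show(); order.job_done()
E
```

```text
25.78 z 123.74 F [-1.6 -2.1  7.2] M [-0.501  0.424  0.241] w 9.36
the job is handed in; nothing more can be done
```

The red-headed key is fully home in the box lock and turned clockwise to the plug's stop, with the gripper still holding it there. I handed the job in at 25.8 s of the 64 s allowed.

- **Gates:** I pressed lightly at both. The first let the key past at about 0.2 rad clockwise, the second by about 0.16 rad anticlockwise.
- **Seating:** The key stopped at a depth of 25.06 mm against the 25 mm specified, and that height did not change as I turned it. The gripper hid the collar, so I judged it seated from the height and the firm stop, not by sight.
- **Quarter turn:** The turning torque rose steadily above the spring's level from about 1.79 rad of wrist turn. I held it at 1.87 rad with about 0.24 N m. The wrist had to turn past 1.57 rad to take up play between the grip, key and plug.
- **Bolt:** The camera showed its end within about 2 pixels of where full 12 mm travel should put it.
- **One disagreement:** At both gates the tip read about 0.8 mm deeper than specified. I put this down to the bevelled tip dipping into the gate slots, because the final depth matched.
- **Bystanders:** The arm kept clear of the lamp, speaker and plant; I took no last picture of them.

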